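# Blow the dust off a freshly polished bangle

### The arm

A 6-joint arm with a two-finger parallel gripper is mounted at the origin on the work surface. World frame = base frame: x ahead of the robot, y to its left, z up, the work surface at z = 0. Lengths are in mm, angles in degrees, forces in N, time in s.
With the tool pointing down it reaches from about 350 to 850 mm from the base axis. Payload 8.1 kg.
Tool frame: the origin (TCP) lies midway between the tips of the shut fingers; the grasp point (between the pads) lies 19 mm behind it; z points along the fingers, y is the line along which they close (so a half turn about z gives the same grasp; the last joint's range is limited). The gripper opens to 85 mm and grips with 20 to 120 N. Pads are 22 mm wide; open, the fingers measure 114 mm over their backs; the gripper's body (76 mm by 85 mm) begins 54 mm behind the grasp point. The pads swing forward as they close: fully open they stand 13 mm farther back than shut.
Start: joints at [58.705, 7.471, 85.268, -0, 87.261, -4.893], TCP at [266.779, 537.433, 231.292] pointing down, gripper open.
Joint ranges: [-169.43, 169.43], [-51.17, 129.36], [1.28, 143.12], [-76.62, 256.62], [0, 156.53], [-152.29, 152.29]. Speed limits (degrees/s): [136.94, 136.94, 159.86, 180, 180, 180].

### API

Orientations are given as [roll, pitch, yaw] about the fixed x, y, z axes, in that order (R = Rz(yaw) Ry(pitch) Rx(roll)).
In Python, from bench import r, camrig, hand_in gives the robot as it stands (r), with the cameras (camrig) and the job as plain functions.
- The arm moves only by the tool step_hand, called as name(argument=value, ...) on one line, values as JSON. Schema: {"type":"object","properties":{"moves":{"type":"array","items":{"type":"array","items":{"type":"array","items":{"type":"number"},"minItems":7,"maxItems":7},"minItems":1,"maxItems":8},"minItems":1,"maxItems":1},"squeeze":{"type":"number"},"only":{"type":"string"},"quiet":{"type":"boolean"},"lines":{"type":"string"}},"required":["moves"],"additionalProperties":false}. moves is a list that holds a single list of rows (three levels of brackets), with 1 to 8 rows, each of 7 numbers: a rotation vector rx, ry, rz in parts of the range, where 1.0 means 180 degrees, then dx, dy, dz in a scale on which 1.0 is 1000 mm, then the finger opening in mm; each row is the pose to reach, as a shift and turn from the pose commanded when the call began, along the tool's axes at that moment; what a row does not reach only later rows make up. A row lasts 1/8 s, in which the tool goes at most 62.5 mm and 10.7 degrees, less where a joint would pass 70% of its speed; a pose out of reach is approached as far as the arm can. The fingers move at their own pace and stop on an object; squeeze is the grip in N (left out, the last holds). Time passes only in rows, so rows that do not move let the fingers close. The tool returns the time, the measured TCP pose, the force, the opening and the grip force at its end. only (a regular expression) keeps the lines of the reply that match it, lines (a string "A,B") keeps lines A to B, and quiet returns only ok. Shift and turn numbers lie between -1 and 1, and a call with a number outside is refused. Input that does not fit is refused with a message, and nothing moves.
- r.sense(): the state, without advancing time (a new reading comes with each control period).
- camrig.snapshot(name): name is "scene" or "top" or "wrist"; returns a dict with "pixels" (480x640x3 uint8, blue, green, red), "fx", "fy", "cx", "cy" (pixels), "pose" (4x4, takes a point from camera to world coordinates). Camera axes: x right, y up, looking along -z (the intrinsics and any distortion apply to the point x, -y, -z); pixel columns grow to the right and rows downward; lengths in mm; the calibration is good to about 2 mm. A picture is of the moment at which its call begins. There is no depth.
- hand_in(): hands the job in; it is judged then, once.
The state is a dict: "time": time; "joint_pos": joint angles; "qd": joint speeds; "joint_efforts": joint torques, N m; "tool_pos": TCP position; "tcp_rot": TCP orientation; "ft_force": force on the tool from outside, world axes, zero at the start; "wrist_torque": the same for the moment, N m; "finger_gap": finger opening in mm; "grip_force": force on a finger pad.
Only numpy, scipy, OpenCV 4.12 (cv2) and the standard library are available. Lean on these libraries where they do the work, as an engineer would, in place of code of your own. Each camera call takes 0.05 s, during which the arm holds its last target. There are 200 camera calls.

### The job

The silver bangle has to have its polishing dust blown off at the air station. First turn the red valve lever to half open (45 degrees, over the green dot), then lift the silver bangle out of the rack and hold it in the air 60 mm in front of the nozzle's mouth, square to the nozzle, so that the jet would pass straight through the middle of the bangle. Finish there, holding the bangle still in the gripper, with the valve left half open, the nozzle as it was set, and the gold and copper bangles left in the rack.

Things in the scene. Friction and masses are not known exactly. Their poses are not given: they have to be found in the camera images.
- station: fixed air station: grey base plate 200 x 450 x 12 mm (x, y, z), its middle at (-20, -60) mm. Origin on the bench, z up; yaw varies. At (x -30, y -200) the brass valve (36 x 46 mm, top at z 79); at (x 20, y 100) the nozzle's post (18 mm round; swivel block 34 x 24 mm up to z 270). A copper pipe (top at z 52) joins them.
- valve (a joint): opening of the valve lever in rad: 0 = closed (lever across the pipe, along the station's -x), 0.785 = half open (over the green dot on the plate), 1.571 = fully open (along the station's -y). Grows anticlockwise seen from above; end stops at 0 and 1.571; stays where it is left (friction 0.12 N m, no spring). Starts between 0 and 0.35.
- valve_axis (a point): fixed point on the upright turning axis of the valve lever, at the mid-height of the lever bar, 90 mm above the bench
- valve_grip (a point): point to grip on the red lever bar, 60 mm from valve_axis. The bar is level, 12 mm wide, 16 mm high (z 82 to 98 above the bench), reaching 87 mm from the axis. Only the base plate (top at 12 mm) lies below it here. The point turns with the lever: its -x axis points outwards along the bar, z up.
- nozzle_mouth (a point): middle of the nozzle's mouth (orange tip, 12 mm round; behind it a barrel 18 mm round, running straight back 90 mm to the swivel on the post, 255 mm above the bench). The jet blows along this point's own -y axis: towards the station's -y, slanting down by 0.3 to 0.6 rad; x axis level. The swivel is stiff (1.5 N m), not to be moved.
- jet_point (a point): where the middle of the bangle belongs: on the jet's axis, 60 mm in front of the mouth (free air, about 170 to 210 mm above the bench). Same axes as nozzle_mouth.
- rack: fixed wooden rack 90 x 230 mm (x, y) with three slots 14 mm wide across it, 70 mm apart along its y axis. Origin on the bench surface under the middle. Ribs up to 34 mm above the bench; the slot floor is at 12 mm.
- bangle: the silver-grey bangle to present: plain round ring, 70 mm outside, 58 mm inside, 12 mm wide along its axis, about 110 g. Origin at the middle of the bore; own y axis = bore axis. Stands on edge in any of the rack's slots (axis along the rack's y; middle 47, top 82 mm above the bench); draw it straight up. Pinch the band across its 12 mm width at the top, from above.
- bangle_gold: brass-coloured bangle of the same shape, in another slot; stays in the rack
- bangle_copper: copper-coloured bangle of the same shape, in another slot; stays in the rack

How it is judged (in metres and radians):
On the way, in this order (a step that is already met when the one before it is completed fails the run):
1. the valve lever is set half open (value of joint valve between 0.615 and 0.955 rad and velocity of joint valve between -0.1 and 0.1 rad/s), for 0.3 s.
2. the silver bangle is lifted clear of the rack in the gripper (z of bangle in the frame of rack above 0.075 m and contact force between bangle and the fingers above 0.5 N and contact force between bangle and rack below 0.1 N), for 0.1 s.
At the end, for the whole second after the job is handed in: Valve at 45 degrees within 10; silver bangle held still by the gripper alone, its middle within 18 mm of the point 60 mm before the nozzle's mouth on the jet's axis, bore within 0.2 rad of that axis; nozzle moved less than 8 mm, other bangles less than 15 mm (value of joint valve between 0.615 and 0.955 rad and distance between bangle and jet_point below 0.018 m and angle between the y axis of bangle and the y axis of jet_point, either way round below 0.2 rad and height (world z) of bangle above 0.12 m and contact force between bangle and the fingers above 0.5 N and contact force between bangle and station below 0.1 N and linear speed of bangle below 0.03 m/s and angular speed of bangle below 0.2 rad/s and distance of each of bangle_gold, bangle_copper from where it was at the start of the episode below 0.015 m and distance of nozzle_mouth from where it was at the start of the episode below 0.008 m); the arm keeps its last pose, push and grip.
It fails at once if the gold or the copper bangle is moved (distance of any of bangle_gold, bangle_copper from where it was at the start of the episode above 0.02 m).
It fails at once if the nozzle is knocked out of its setting (distance of nozzle_mouth from where it was at the start of the episode above 0.012 m).
It also fails if it takes over 61 s, if anything falls off the work surface, if the arm or the gripper's body presses on something with over 40 N, if the wrist force passes 120 N, or if a joint passes its speed limit or range.

## Working session

There is one attempt and no reset: what is moved stays moved. The work goes in short steps, Python scripts to look and compute and a tool call to move; the robot and the scene stay as the last step left them, time stands still between calls to the robot, and variables do not carry over. Pictures are saved under pics/ and viewed, at most 12 in all, crops included, and the job is handed in when it is done.

```bash
mkdir -p pics; ls
```

Run:
```python
from bench import r, camrig, hand_in
import cv2,numpy as np,pickle
d={}
for n in("scene","top","wrist"):
    s=camrig.snapshot(n);d[n]=s;cv2.imwrite(f"pics/{n}0.png",s["pixels"])
    print(n,{k:(np.round(v,3).tolist() if k=="pose" else v) for k,v in s.items() if k!="pixels"})
pickle.dump(d,open("s0.pkl","wb"));print(r.sense())
```

```text
bench.py
pics
scene {'fx': 445.4757738209946, 'fy': 445.4757738209946, 'cx': 322.29454554538324, 'cy': 233.49532023699322, 'pose': [[0.774, -0.448, 0.448, 950.445], [0.633, 0.535, -0.559, -495.675], [0.011, 0.717, 0.697, 731.821], [0.0, 0.0, 0.0, 1.0]]}
top {'fx': 474.4643193350504, 'fy': 474.4643193350504, 'cx': 321.7776990666087, 'cy': 233.11947457692614, 'pose': [[-0.014, 0.983, -0.181, 405.473], [-1.0, -0.012, 0.014, -48.793], [0.012, 0.181, 0.983, 1048.256], [0.0, 0.0, 0.0, 1.0]]}
wrist {'fx': 382.70192886289306, 'fy': 382.70192886289306, 'cx': 319.59675867186735, 'cy': 241.17428138054092, 'pose': [[0.445, -0.861, -0.247, 203.551], [0.896, 0.427, 0.124, 569.079], [-0.002, -0.276, 0.961, 373.73], [0.0, 0.0, 0.0, 1.0]]}
{'time': 0.15, 'joint_pos': array([ 5.87056751e+01,  7.50670524e+00,  8.53143089e+01, -5.15676065e-04,
        8.72603056e+01, -4.89231167e+00]), 'qd': array([ 0.10117359, -0.09197078, -0.17912902, -0.05083063, -0.08196397,
       -0.02271099]), 'joint_efforts': array([ 1.43032526e-04, -5.70059824e+01, -5.01159632e+01, -2.02718647e-04,
        9.45892622e-03,  8.91400327e-05]), 'tool_pos': array([266.56199914, 537.07773083, 230.47548848]), 'tcp_rot': array([-1.79918933e+02, -6.42203034e-03,  1.53598007e+02]), 'ft_force': array([-0.66288483, -0.37772721,  0.33748904]), 'wrist_torque': array([ 0.03548793, -0.01404436, -0.01694332]), 'grip_force': 0.0, 'finger_gap': 85.64074036198691}
```

View pics/top0.png

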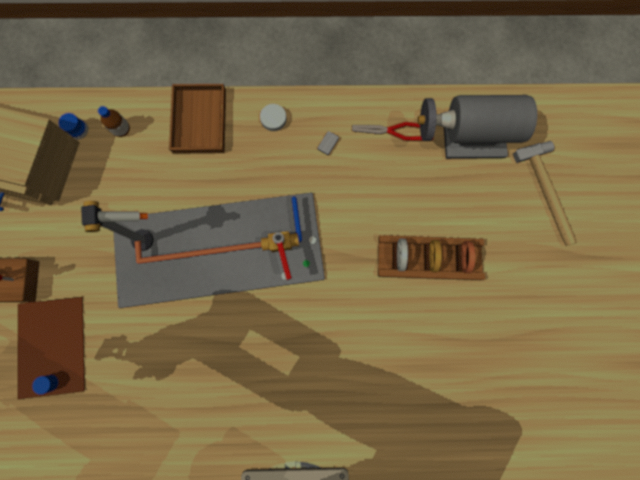

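View pics/scene0.png

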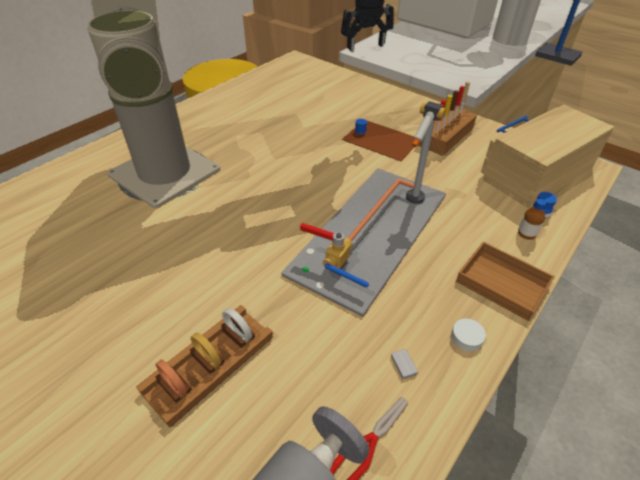

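Run:
```python
import cv2,numpy as np,pickle
d=pickle.load(open("s0.pkl","rb"))
def c(n,x0,x1,y0,y1,k): return cv2.resize(d[n]["pixels"][y0:y1,x0:x1],None,fx=k,fy=k,interpolation=cv2.INTER_CUBIC)
o=np.zeros((590,750,3),np.uint8);o[:390]=c("top",80,330,180,310,3);o[390:590,:500]=c("top",370,495,230,280,4);cv2.imwrite("pics/tc.png",o)
o=np.zeros((575,800,3),np.uint8);o[:,:425]=c("scene",280,450,90,320,2.5);o[:325,425:]=c("scene",130,280,295,425,2.5);cv2.imwrite("pics/sc.png",o)
```

```text
(no output)
```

View pics/tc.png

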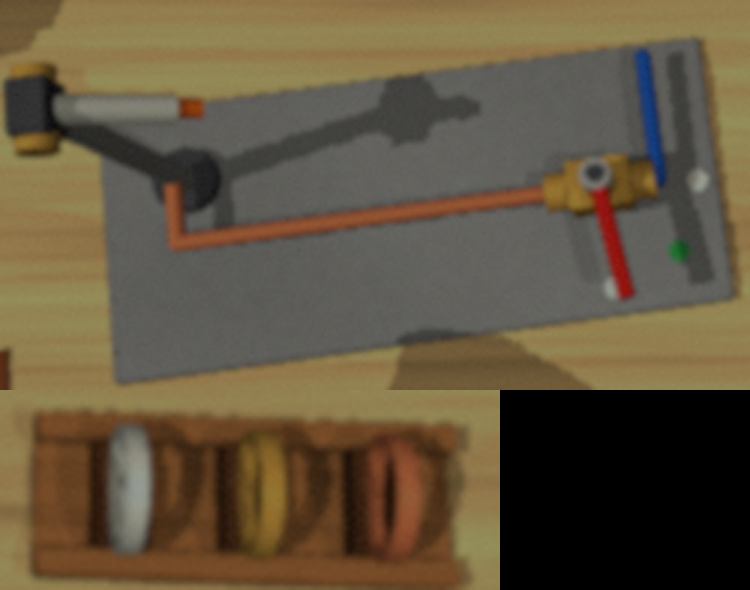

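View pics/sc.png

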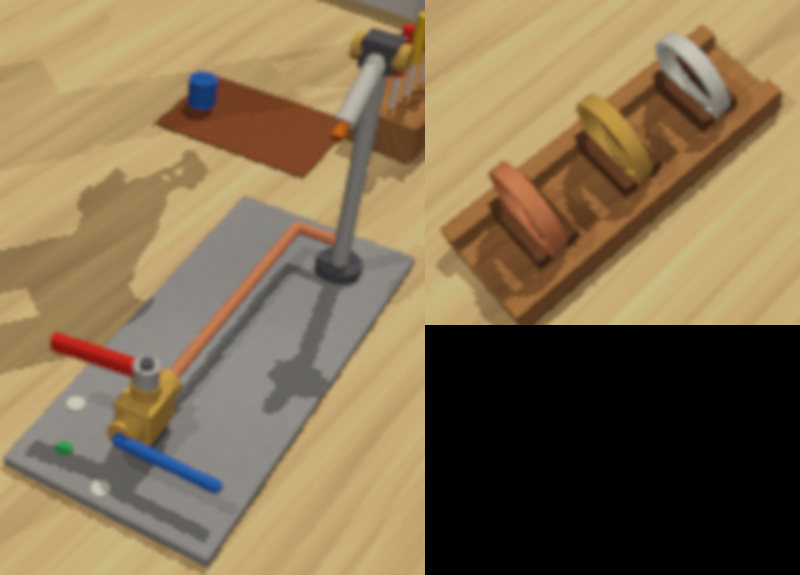

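Create h.py:
```python
import numpy as np,pickle
from scipy.optimize import least_squares
from scipy.spatial.transform import Rotation as R
def proj(s,P):
    T=np.array(s["pose"]);q=(np.atleast_2d(P)-T[:3,3])@T[:3,:3]
    return np.c_[s["cx"]+s["fx"]*q[:,0]/-q[:,2],s["cy"]-s["fy"]*q[:,1]/-q[:,2]]
def tri(obs):
    return least_squares(lambda p:np.concatenate([proj(s,p)[0]-uv for s,uv in obs]),[500,0,50.])
def frame(x,y,a,P):
    P=np.atleast_2d(np.array(P,float));c,s=np.cos(a),np.sin(a)
    return np.c_[x+c*P[:,0]-s*P[:,1],y+s*P[:,0]+c*P[:,1],P[:,2]]
```

Create fit.py:
```python
from h import *
d=pickle.load(open("s0.pkl","rb"));t,s=d["top"],d["scene"]
tp=lambda u,v:np.array([80+(u+.5)/3-.5,180+(v+.5)/3-.5])
rp=lambda u,v:np.array([370+(u+.5)/4-.5,230+(v-389.5)/4-.5])
sp=lambda u,v:np.array([280+(u+.5)/2.5-.5,90+(v+.5)/2.5-.5])
sr=lambda u,v:np.array([130+(u-424.5)/2.5-.5,295+(v+.5)/2.5-.5])
pts={"hub":(tp(595,173),sp(147,366)),"tip":(tp(625,293),sp(55,342)),"mouth":(tp(202,108),sp(339,133)),
"green":(tp(679,250),sp(65,448)),"c+-":(tp(698,40),sp(207,560)),"c--":(tp(733,298),sp(8,462)),"c-+":(tp(118,382),sp(247,200)),
"r-x+y":(rp(35,575),sr(705,28)),"r+x+y":(rp(38,412),sr(780,90)),"r-x-y":(rp(460,585),sr(445,230))}
for k,(a,b) in pts.items():
    q=tri([(t,a),(s,b)]);print(k,q.x.round(1),"res",q.fun.round(1))
def model(p):
    x,y,a,sl,v=p
    m={"hub":(-30,-200,104),"mouth":(20,100-90*np.cos(sl),255-90*np.sin(sl)),"c+-":(80,-285,12),"c--":(-120,-285,12),"c-+":(-120,165,12),
       "tip":(-30-87*np.cos(v),-200-87*np.sin(v),90)}
    return {k:frame(x,y,a,P) for k,P in m.items()}
def res(p): return np.concatenate([np.r_[proj(t,P)[0]-pts[k][0],proj(s,P)[0]-pts[k][1]] for k,P in model(p).items()])
f=least_squares(res,[600,200,0,.45,.2]);print("station",f.x.round(3),f.fun.round(1))
m2={"r-x+y":(-45,115,34),"r+x+y":(45,115,34),"r-x-y":(-45,-115,34)}
def res2(p): return np.concatenate([np.r_[proj(t,P)[0]-pts[k][0],proj(s,P)[0]-pts[k][1]] for k,P in ((k,frame(*p,P)) for k,P in m2.items())])
g=least_squares(res2,[500,-280,0.]);print("rack",g.x.round(3),g.fun.round(1),"slot+",frame(*g.x,(0,70,47)).round(1))
```

```bash
python3 fit.py
```

```text
hub [573.3  26.9  98.6] res [-0.2 -0.2 -0.3  0.1]
tip [492.2   6.8  90.8] res [-0. -0. -0.  0.]
mouth [595.5 252.  216.8] res [-0.6 -0.7 -1.   0.3]
green [530.6 -27.6  14.4] res [-0.3 -0.3 -0.4  0.1]
c+- [690.1 -42.7  11.4] res [-0.5 -0.5 -0.6  0.1]
c-- [496.9 -65.5   4.5] res [-0.8 -0.7 -1.   0.2]
c-+ [441.7 378.    5.4] res [-0.5 -0.5 -0.9  0.2]
r-x+y [ 500.1 -184.2   19.7] res [-0.5 -0.4 -0.5  0.1]
r+x+y [ 588.2 -189.3   25. ] res [-0. -0. -0.  0.]
r-x-y [ 491.6 -412.5   25.2] res [-0.9 -0.5 -0.8  0. ]
station [5.79521e+02 2.29287e+02 1.24000e-01 4.40000e-01 1.12000e-01] [-0.5 -1.2  0.4 -1.7  0.6 -1.6 -0.8  1.  -0.  -2.3  0.9  1.4  0.6 -0.4
 -2.6 -1.6 -1.9  0.2 -1.1 -2.   0.   1.2 -0.9 -0.2]
rack [ 5.42583e+02 -3.01479e+02 -3.80000e-02] [ 0.7 -1.9 -1.  -3.7 -0.  -2.4  1.5 -2.1  1.4 -1.7 -2.8 -0.9] slot+ [[ 545.2 -231.5   47. ]]
```

Create go.py:
```python
from h import *
import sys
from bench import r, camrig, hand_in
a=list(map(float,sys.argv[1:7]))
s=r.sense();A=R.from_euler("xyz",s["tcp_rot"],degrees=True);B=R.from_euler("xyz",a[3:],degrees=True)
print((A.inv()*B).as_rotvec(degrees=True).round(2),A.inv().apply(np.array(a[:3])-s["tool_pos"]).round(1))
```

```bash
python3 go.py 515 13 230 180 0 14
```

```text
[-4.000e-02  1.000e-01  1.396e+02] [-455.6 -358.9    0.9]
```

The rows are not in the units I measure in: shifts go in shares of 1000 mm and turns go in shares of 180 degrees. I convert before sending: -456 mm is -0.456, -359 mm is -0.359, 139.6 degrees is 0.7756.

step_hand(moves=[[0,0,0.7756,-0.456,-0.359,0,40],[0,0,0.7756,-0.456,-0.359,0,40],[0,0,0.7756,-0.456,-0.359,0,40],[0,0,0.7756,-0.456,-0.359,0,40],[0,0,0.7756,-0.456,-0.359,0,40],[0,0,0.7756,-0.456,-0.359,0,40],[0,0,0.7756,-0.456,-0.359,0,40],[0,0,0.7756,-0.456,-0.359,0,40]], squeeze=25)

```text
refused: moves: the value is too long (schema: maxItems 1). Nothing was moved.
```

The call was refused and nothing moved: it wants a list holding one list of rows, three levels of brackets. Same move again in that form.

step_hand(moves=[[[0,0,0.7756,-0.456,-0.359,0,40],[0,0,0.7756,-0.456,-0.359,0,40],[0,0,0.7756,-0.456,-0.359,0,40],[0,0,0.7756,-0.456,-0.359,0,40],[0,0,0.7756,-0.456,-0.359,0,40],[0,0,0.7756,-0.456,-0.359,0,40],[0,0,0.7756,-0.456,-0.359,0,40],[0,0,0.7756,-0.456,-0.359,0,40]]], squeeze=25)

```text
time: 1.15
tool_pos: [481.6, 83.8, 231.3]
tcp_rot: [180.0, -0.0, 67.3]
ft_force: [1.6, 1.2, 0.3]
finger_gap: 39.9
grip_force: 0.0
```

```bash
python3 go.py 515 13 230 180 0 14
```

```text
[ 1.00e-02 -2.00e-02  5.33e+01] [-52.4  58.1   1.3]
```

Scaled: 58 mm is 0.058, -52 mm is -0.052, 53.3 degrees is 0.2961.

step_hand(moves=[[[0,0,0.2961,-0.052,0.058,0.001,40],[0,0,0.2961,-0.052,0.058,0.001,40],[0,0,0.2961,-0.052,0.058,0.001,40],[0,0,0.2961,-0.052,0.058,0.001,40],[0,0,0.2961,-0.052,0.058,0.001,40],[0,0,0.2961,-0.052,0.058,0.001,40],[0,0,0.2961,-0.052,0.058,0.001,40]]])

```text
time: 2.02
tool_pos: [514.9, 15.6, 230.2]
tcp_rot: [-180.0, 0.0, 14.6]
ft_force: [-0.1, 0.2, -0.1]
finger_gap: 39.8
grip_force: 0.0
```

Run:
```python
from bench import r, camrig, hand_in
import cv2,pickle
d=pickle.load(open("s0.pkl","rb"))
s=camrig.snapshot("wrist");d["w1"]=s;pickle.dump(d,open("s0.pkl","wb"));cv2.imwrite("pics/w1.png",s["pixels"])
print(s["pose"],r.sense()["tool_pos"])
```

```text
[[ 2.51903131e-01  9.29405327e-01  2.69723099e-01  5.83079090e+02]
 [-9.67752136e-01  2.42147332e-01  6.94296217e-02  3.39003166e+01]
 [-7.84468630e-04 -2.78514645e-01  9.60431662e-01  3.73498461e+02]
 [ 0.00000000e+00  0.00000000e+00  0.00000000e+00  1.00000000e+00]] [514.9286952   15.61148137 230.16538147]
```

View pics/w1.png

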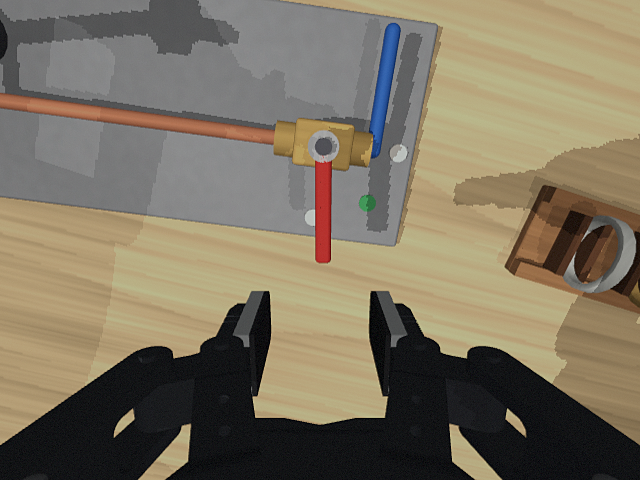

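Add to fit.py:
```python
w=d["w1"]
for k,uv in {"hub":(323,146),"tip":(322.5,262),"green":(367,203),"c--":(396,245),"c+-":(439,24)}.items():
    q=tri([(t,pts[k][0]),(s,pts[k][1]),(w,uv)]);print("3view",k,q.x.round(1),q.fun.round(1))
    T=w["pose"];dr=T[:3,:3]@np.array([(uv[0]-w["cx"])/w["fx"],-(uv[1]-w["cy"])/w["fy"],-1])
    for z in (104,90,12): print("   ray z",z,(T[:3,3]+dr*(z-T[2,3])/dr[2]).round(1)[:2])
```

```bash
python3 fit.py | sed -n '/3view/,$p'
```

```text
3view hub [573.2  28.8  96.7] [-1.1  0.   0.3  0.2  0.4  0.2]
   ray z 104 [573.6  29.2]
   ray z 90 [573.1  29. ]
   ray z 12 [570.3  27.6]
3view tip [489.4   7.1  92.7] [-0.2  1.3 -1.  -1.3  0.4 -1. ]
   ray z 104 [492.3   8.3]
   ray z 90 [487.6   6.9]
   ray z 12 [461.3  -0.5]
3view green [530.  -26.6  13. ] [-0.7  0.1 -0.2  0.1  0.2 -0. ]
   ray z 104 [543.3 -11.1]
   ray z 90 [541.3 -13.5]
   ray z 12 [529.7 -26.5]
3view c-- [496.2 -66.9   7.6] [-0.1 -0.5 -1.8 -0.5 -0.2 -0.6]
   ray z 104 [518.7 -40.7]
   ray z 90 [515.4 -44.6]
   ray z 12 [496.8 -66.1]
3view c+- [691.4 -42.   11.9] [-0.8 -1.1  0.2  0.1  0.2  0.5]
   ray z 104 [664.1 -22.5]
   ray z 90 [668.3 -25.4]
   ray z 12 [691.7 -41.7]
```

Scaled: 159 mm is 0.159, 1.6 mm is 0.0016.

step_hand(moves=[[[0,0,0,0,0.0016,0.06,40],[0,0,0,0,0.0016,0.11,40],[0,0,0,0,0.0016,0.15,40],[0,0,0,0,0.0016,0.159,40],[0,0,0,0,0.0016,0.159,40],[0,0,0,0,0.0016,0.159,0],[0,0,0,0,0.0016,0.159,0],[0,0,0,0,0.0016,0.159,0]]], squeeze=30)

```text
time: 3.08
tool_pos: [517.1, 13.9, 73.5]
tcp_rot: [179.9, -0.2, 14.4]
ft_force: [-1.2, 0.4, 7.3]
finger_gap: 11.3
grip_force: 35.8
```

Scaled: 36.5 mm is 0.0365, 30.9 mm is 0.0309, -37.5 degrees is -0.2083.

step_hand(moves=[[[0,0,-0.0278,0.0002,0.0052,0,0],[0,0,-0.0611,0.0011,0.0114,0,0],[0,0,-0.1,0.0029,0.0185,0,0],[0,0,-0.1389,0.0056,0.0254,0,0],[0,0,-0.1722,0.0086,0.0309,0,0],[0,0,-0.2083,0.0124,0.0365,0,0],[0,0,-0.2083,0.0124,0.0365,0,0],[0,0,-0.2083,0.0124,0.0365,0,0]]])

```text
time: 4.08
tool_pos: [538.0, -17.8, 73.5]
tcp_rot: [179.9, -0.1, 51.9]
ft_force: [-1.3, 2.9, 7.6]
finger_gap: 11.6
grip_force: 36.1
```

step_hand(moves=[[[0,0,0,0,0,0,0],[0,0,0,0,0,0,0]]])

```text
time: 4.32
tool_pos: [538.0, -17.8, 73.5]
tcp_rot: [179.9, -0.1, 51.9]
ft_force: [-2.0, 2.8, 8.1]
finger_gap: 11.2
grip_force: 36.0
```

Scaled: -140 mm is -0.14, -100 mm is -0.1.

step_hand(moves=[[[0,0,0,0,0,0,40],[0,0,0,0,0,0,40],[0,0,0,0,0,0,40],[0,0,0,0,0,-0.04,40],[0,0,0,0,0,-0.1,40],[0,0,0,0,0,-0.14,40],[0,0,0,0,0,-0.14,40]]])

```text
time: 5.2
tool_pos: [539.0, -18.7, 216.0]
tcp_rot: [179.6, -0.2, 51.8]
ft_force: [0.1, -0.0, -0.0]
finger_gap: 39.6
grip_force: 0.0
```

```bash
python3 go.py 545 -231 215 180 0 -2
```

```text
[ 0.25 -0.39 53.85] [-163.2  135.9    1.2]
```

Scaled: -163 mm is -0.163, 136 mm is 0.136, 53.8 degrees is 0.2989.

step_hand(moves=[[[0,0,0.2989,-0.163,0.136,0,40],[0,0,0.2989,-0.163,0.136,0,40],[0,0,0.2989,-0.163,0.136,0,40],[0,0,0.2989,-0.163,0.136,0,40],[0,0,0.2989,-0.163,0.136,0,40],[0,0,0.2989,-0.163,0.136,0,40],[0,0,0.2989,-0.163,0.136,0,40],[0,0,0.2989,-0.163,0.136,0,40]]])

```text
time: 6.2
tool_pos: [542.7, -229.9, 211.0]
tcp_rot: [-180.0, 0.0, -1.8]
ft_force: [0.2, -0.2, -0.2]
finger_gap: 40.1
grip_force: 0.0
```

Run:
```python
from bench import r, camrig, hand_in
import cv2,pickle,numpy as np
d=pickle.load(open("s0.pkl","rb"))
s=camrig.snapshot("wrist");d["w2"]=s;d["t2"]=camrig.snapshot("top");pickle.dump(d,open("s0.pkl","wb"));cv2.imwrite("pics/w2.png",s["pixels"])
```

```text
(no output)
```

View pics/w2.png

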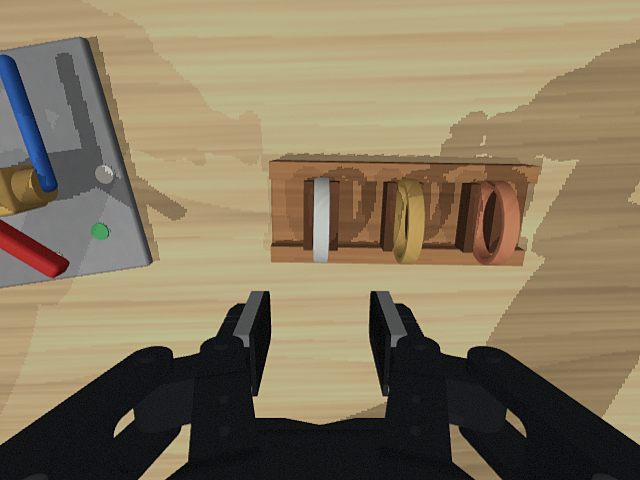

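Create ring.py:
```python
from h import *
d=pickle.load(open("s0.pkl","rb"));th=np.linspace(0,2*np.pi,181)
yaw=np.deg2rad(-1.9)
def ring(p):
    P=[(ro*np.cos(a),yy,ro*np.sin(a)) for ro in(35,) for yy in(-6,6) for a in th]
    Q=frame(p[0],p[1],yaw,P);Q[:,2]+=p[2];return Q
def ext(s,p):
    u=proj(s,ring(p));return np.r_[u.min(0),u.max(0)]
o={"w2":np.r_[313.5,177,329.5,263.5],"top":np.r_[397,238.4,408,271.1]}
for use in (["w2"],["top"],["w2","top"]):
    f=least_squares(lambda p:np.concatenate([ext(d[k],p)-o[k] for k in use]+([(p[2:]-47)*.5] if len(use)<2 else [])),[545,-231,47.])
    print(use,f.x.round(1),f.fun.round(1))
```

```bash
python3 ring.py
```

```text
['w2'] [ 541.8 -230.6   47.3] [-0.2  0.3  0.2 -0.4  0.2]
['top'] [ 541.2 -234.3   47. ] [-0.3 -0.1  0.2  0.1 -0. ]
['w2', 'top'] [ 542.1 -230.9   49.7] [ 0.2  0.2  0.8  0.2 -1.6 -0.8 -1.2 -0.4]
```

Scaled: 151 mm is 0.151, 110 mm is 0.11.

step_hand(moves=[[[0,0,0,-0.0007,0.0009,0.06,40],[0,0,0,-0.0007,0.0009,0.11,40],[0,0,0,-0.0007,0.0009,0.14,40],[0,0,0,-0.0007,0.0009,0.151,40],[0,0,0,-0.0007,0.0009,0.151,40],[0,0,0,-0.0007,0.0009,0.151,0],[0,0,0,-0.0007,0.0009,0.151,0],[0,0,0,-0.0007,0.0009,0.151,0]]], squeeze=50)

```text
time: 7.3
tool_pos: [543.3, -232.0, 62.2]
tcp_rot: [179.9, -0.2, -1.9]
ft_force: [-0.7, 1.1, 7.0]
finger_gap: 4.6
grip_force: 49.1
```

step_hand(moves=[[[0,0,0,0,0,0,0],[0,0,0,0,0,0,0]]])

```text
time: 7.55
tool_pos: [543.3, -232.0, 62.2]
tcp_rot: [179.9, -0.2, -1.9]
ft_force: [-0.4, 0.5, 6.7]
finger_gap: 4.8
grip_force: 49.1
```

Run:
```python
from bench import r, camrig, hand_in
import cv2,numpy as np
w=camrig.snapshot("wrist")["pixels"];s=camrig.snapshot("scene")["pixels"]
a=cv2.resize(w[150:450,150:550],(400,300));b=cv2.resize(s[270:420,130:330],(400,300),interpolation=cv2.INTER_CUBIC)
cv2.imwrite("pics/g.png",cv2.resize(np.vstack([a,b]),None,fx=1,fy=1))
```

```text
(no output)
```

View pics/g.png

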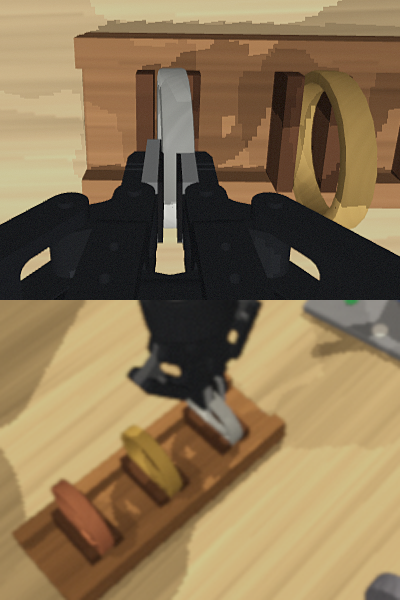

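Run:
```python
from bench import r, camrig, hand_in
import cv2,numpy as np
w=camrig.snapshot("wrist")["pixels"];s=camrig.snapshot("scene")["pixels"]
a=cv2.resize(w[205:405,255:405],(450,600),interpolation=cv2.INTER_CUBIC);b=cv2.resize(s[290:375,205:255],(350,595),interpolation=cv2.INTER_CUBIC)
o=np.zeros((600,800,3),np.uint8);o[:,:450]=a;o[:595,450:]=b
cv2.imwrite("pics/g2.png",cv2.convertScaleAbs(o,alpha=1.5,beta=15))
```

```text
(no output)
```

View pics/g2.png

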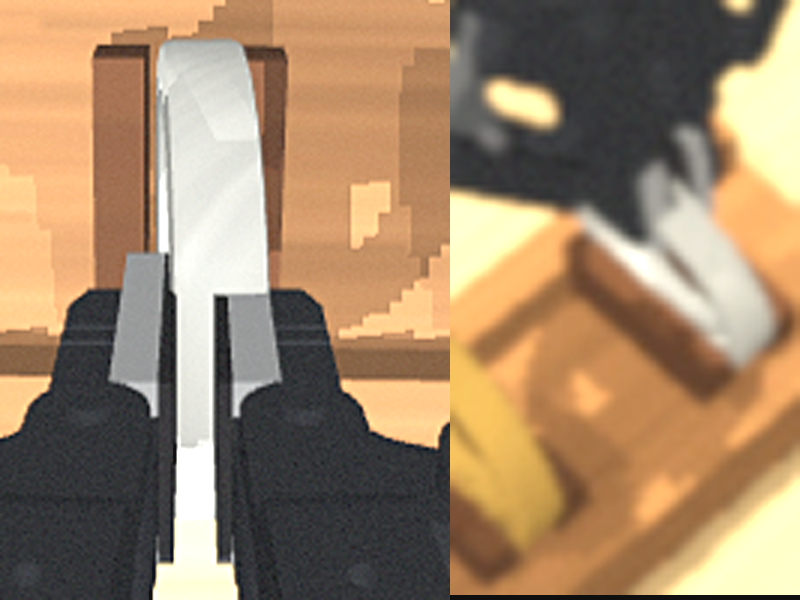

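step_hand(moves=[[[0,0,0,0,0,0,30],[0,0,0,0,0,0,30],[0,0,0,0,0,0,30],[0,0,0,0,0,0,30]]], squeeze=30)

```text
time: 8.25
tool_pos: [541.9, -231.3, 60.1]
tcp_rot: [-180.0, 0.0, -1.9]
ft_force: [0.3, -0.2, 0.4]
finger_gap: 30.1
grip_force: 0.0
```

Run:
```python
from bench import r, camrig, hand_in
import cv2,numpy as np
w=camrig.snapshot("wrist");cv2.imwrite("pics/g3.png",w["pixels"][205:405,235:425].repeat(3,0).repeat(3,1))
print(w["pose"].round(2).tolist(),r.sense()["tool_pos"])
import pickle;d=pickle.load(open("s0.pkl","rb"));d["w3"]=w;pickle.dump(d,open("s0.pkl","wb"))
```

```text
[[-0.03, 0.96, 0.28, 612.28], [-1.0, -0.03, -0.01, -233.13], [-0.0, -0.28, 0.96, 203.45], [0.0, 0.0, 0.0, 1.0]] [ 541.89118457 -231.27949954   60.12753757]
```

View pics/g3.png

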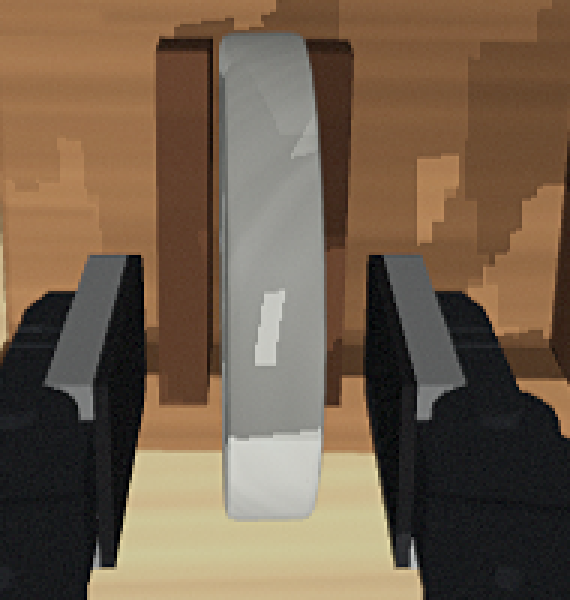

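Scaled: 2 mm is 0.002.

step_hand(moves=[[[0,0,0,0,0.002,0,24],[0,0,0,0,0.002,0,20],[0,0,0,0,0.002,0,17],[0,0,0,0,0.002,0,15],[0,0,0,0,0.002,0,13],[0,0,0,0,0.002,0,12],[0,0,0,0,0.002,0,11],[0,0,0,0,0.002,0,11]]], squeeze=20)

```text
time: 9.3
tool_pos: [541.9, -233.3, 60.3]
tcp_rot: [180.0, 0.0, -1.9]
ft_force: [-0.2, 0.3, -0.1]
finger_gap: 10.9
grip_force: 0.0
```

step_hand(moves=[[[0,0,0,0,0,0,10],[0,0,0,0,0,0,8]]])

```text
time: 9.55
tool_pos: [541.9, -233.3, 60.3]
tcp_rot: [-180.0, 0.0, -1.9]
ft_force: [0.2, -0.1, -0.4]
finger_gap: 7.9
grip_force: 0.0
```

step_hand(moves=[[[0,0,0,0,0,0,6],[0,0,0,0,0,0,5],[0,0,0,0,0,0,4],[0,0,0,0,0,0,2],[0,0,0,0,0,0,0],[0,0,0,0,0,0,0],[0,0,0,0,0,0,0]]], squeeze=40)

```text
time: 10.42
tool_pos: [542.0, -233.4, 60.3]
tcp_rot: [180.0, -0.0, -1.9]
ft_force: [0.3, 0.6, 2.0]
finger_gap: 4.6
grip_force: 39.0
```

Scaled: -140 mm is -0.14, -125 mm is -0.125.

step_hand(moves=[[[0,0,0,0,0,-0.005,0],[0,0,0,0,0,-0.015,0],[0,0,0,0,0,-0.03,0],[0,0,0,0,0,-0.05,0],[0,0,0,0,0,-0.075,0],[0,0,0,0,0,-0.1,0],[0,0,0,0,0,-0.125,0],[0,0,0,0,0,-0.14,0]]])

```text
time: 11.42
tool_pos: [542.8, -233.8, 203.5]
tcp_rot: [179.9, -0.2, -1.9]
ft_force: [0.4, -0.5, -0.6]
finger_gap: 4.9
grip_force: 39.4
```

step_hand(moves=[[[0,0,0,0,0,0,0],[0,0,0,0,0,0,0]]])

```text
time: 11.68
tool_pos: [541.5, -233.1, 199.3]
tcp_rot: [-180.0, 0.1, -1.9]
ft_force: [0.6, -0.4, -1.2]
finger_gap: 5.2
grip_force: 39.4
```

Run:
```python
from bench import r, camrig, hand_in
import cv2,pickle
d=pickle.load(open("s0.pkl","rb"))
for k,n in(("w4","wrist"),("s4","scene"),("t4","top")):
    d[k]=camrig.snapshot(n)
pickle.dump(d,open("s0.pkl","wb"))
import numpy as np
o=np.zeros((600,800,3),np.uint8)
o[:450,:450]=cv2.resize(d["w4"]["pixels"][205:355,245:395],(450,450),interpolation=cv2.INTER_CUBIC)
o[:600,450:]=cv2.resize(d["s4"]["pixels"][170:350,180:285],(350,600),interpolation=cv2.INTER_CUBIC)
cv2.imwrite("pics/g4.png",cv2.convertScaleAbs(o,alpha=1.4,beta=10));print(r.sense()["tool_pos"])
```

```text
[ 541.29270878 -232.9916348   198.86825224]
```

View pics/g4.png

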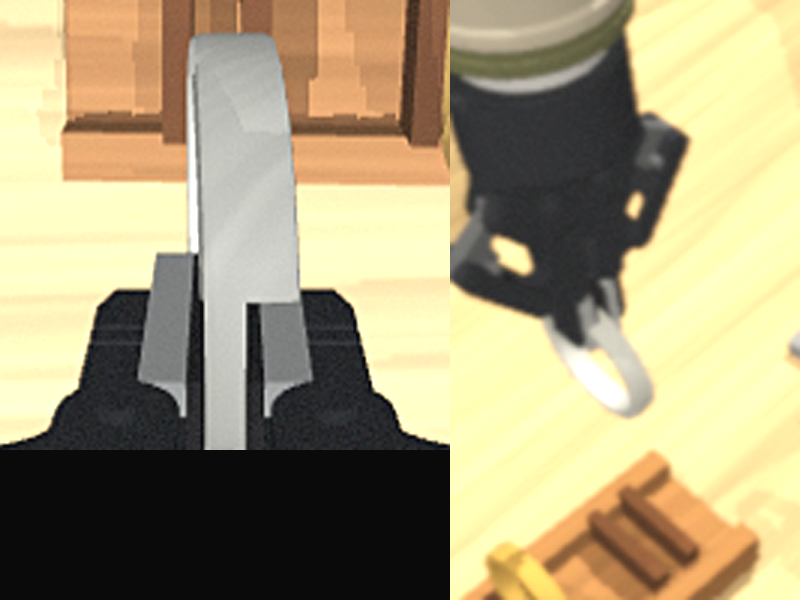

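Create held.py:
```python
from h import *
import cv2
d=pickle.load(open("s0.pkl","rb"))
tcp=np.array([541.3,-233.1,199.0]);Rt=R.from_euler("xyz",[180,0,-1.9],degrees=True)
th=np.linspace(0,2*np.pi,121)
P0=np.array([(35*np.cos(a),yy,35*np.sin(a)) for yy in(-6,6) for a in th])
def world(p): return tcp+Rt.apply(np.array(p[:3])+R.from_euler("zx",p[3:5]).apply(P0))
W=[(245+(u+.5)/3-.5,205+(v+.5)/3-.5) for u,v in [(283,60),(290,110),(296,180),(299,260),(299,300),(188,60),(187,110),(187,180),(188,240),(235,33)]]
S=[(180+(u-450)/3.333,170+v/3.333) for u,v in [(632,416),(653,375),(642,345),(548,325),(558,350),(575,378),(600,402),(615,310)]]
def res(p):
    o=[]
    for s,pts in((d["w4"],W),(d["s4"],S)):
        h=cv2.convexHull(proj(s,world(p)).astype(np.float32))
        o+=[cv2.pointPolygonTest(h,(float(a),float(b)),True) for a,b in pts]
    return np.r_[o,np.array(p[3:])*1.5,(p[0])*.1]
f=least_squares(res,[0,0,13,0,0.],diff_step=1e-2,x_scale=[5,5,5,.1,.1]);
for _ in range(3): f=least_squares(res,f.x+np.array([.3,.3,.3,.03,.03]),x_scale=[5,5,5,.1,.1],diff_step=1e-3)
print(f.x.round(3),f.cost,f.fun.round(1))
```

```bash
python3 held.py
```

```text
[1.297 0.335 9.16  0.01  0.044] 1.4832906263165706 [ 0.2  0.1 -0.2 -0.2  0.  -0.1 -0.2 -0.1  0.2  0.1 -0.2  0.5 -0.5  1.
  0.1 -0.7 -0.5 -0.5  0.   0.1  0.1]
```

Create tgt.py:
```python
from h import *
import sys
from bench import r, camrig, hand_in
off=float(sys.argv[1]);s=.44;yaw=.122
F=R.from_euler("z",yaw)
B=R.from_matrix(F.as_matrix()@np.array([[1,0,0],[0,-np.cos(s),np.sin(s)],[0,-np.sin(s),-np.cos(s)]]))
jet=np.array([578.8,231.2,0])+F.apply([20,100-150*np.cos(s)-off,255-150*np.sin(s)])
T=jet-B.apply([1.3,.3,11.5])
q=r.sense();A=R.from_euler("xyz",q["tcp_rot"],degrees=True)
print(jet,T,B.as_euler("xyz",degrees=True),"rv",(A.inv()*B).as_rotvec(degrees=True).round(2),"d",A.inv().apply(T-q["tool_pos"]).round(1),q["joint_pos"].round(1))
```

```bash
python3 tgt.py 120
```

```text
[617.6012099   79.07857987 191.10908024] [616.87395242  74.3278852  201.64150621] [-154.78985701    0.            6.9900851 ] rv [25.09 -1.85 -8.82] d [  65.1 -309.7   -2.6] [-28.3   6.9  89.3   0.   83.9  63.7]
```

The rows are not in the units I measure in: shifts go in shares of 1000 mm and turns go in shares of 180 degrees. I convert before sending: -310 mm is -0.31, -285 mm is -0.285, 25.1 degrees is 0.1394.

step_hand(moves=[[[0.0167,0,-0.0056,0.008,-0.035,0,0],[0.0333,0,-0.0111,0.016,-0.075,-0.001,0],[0.0528,-0.0028,-0.0183,0.025,-0.118,-0.001,0],[0.0722,-0.005,-0.0256,0.034,-0.16,-0.001,0],[0.0917,-0.0067,-0.0322,0.043,-0.203,-0.002,0],[0.1111,-0.0083,-0.0389,0.052,-0.245,-0.002,0],[0.1278,-0.0094,-0.0444,0.06,-0.285,-0.0025,0],[0.1394,-0.0103,-0.0489,0.065,-0.31,-0.0025,0]]])

```text
time: 12.82
tool_pos: [617.3, 75.9, 201.8]
tcp_rot: [-154.8, -0.0, 7.1]
ft_force: [-0.1, -0.8, -1.2]
finger_gap: 4.9
grip_force: 39.0
```

step_hand(moves=[[[0,0,0,0,0,0,0],[0,0,0,0,0,0,0]]])

```text
time: 13.08
tool_pos: [617.3, 73.5, 202.5]
tcp_rot: [-154.9, -0.1, 7.0]
ft_force: [-0.3, -0.7, -1.4]
finger_gap: 4.9
grip_force: 39.0
```

```bash
python3 tgt.py 0
```

```text
[602.99749984 198.18664699 191.10908024] [602.27024236 193.43595232 201.64150621] [-154.78985701    0.            6.9900851 ] rv [ 0.12 -0.09 -0.  ] d [  -0.4 -109.1   52. ] [-11.8  15.7  82.6  23.7  90.2  69.6]
```

Scaled: -109 mm is -0.109, -105 mm is -0.105.

step_hand(moves=[[[0,0,0,0,-0.015,0.007,0],[0,0,0,0,-0.033,0.016,0],[0,0,0,0,-0.052,0.025,0],[0,0,0,0,-0.07,0.0335,0],[0,0,0,0,-0.085,0.0405,0],[0,0,0,0,-0.098,0.047,0],[0,0,0,0,-0.105,0.0505,0],[0,0,0,-0.0004,-0.109,0.052,0]]])

```text
time: 14.08
tool_pos: [602.3, 194.4, 201.9]
tcp_rot: [-154.9, -0.1, 7.0]
ft_force: [0.8, 1.2, -0.1]
finger_gap: 5.0
grip_force: 39.0
```

step_hand(moves=[[[0,0,0,0,0,0,0],[0,0,0,0,0,0,0],[0,0,0,0,0,0,0],[0,0,0,0,0,0,0]]])

```text
time: 14.58
tool_pos: [602.5, 193.8, 202.0]
tcp_rot: [-154.9, -0.1, 7.0]
ft_force: [-0.1, -1.3, -0.7]
finger_gap: 4.6
grip_force: 39.0
```

```bash
python3 tgt.py 0
```

Run:
```python
from bench import r, camrig, hand_in
import cv2,pickle,numpy as np
d=pickle.load(open("s0.pkl","rb"))
d["s5"]=camrig.snapshot("scene");d["t5"]=camrig.snapshot("top");pickle.dump(d,open("s0.pkl","wb"))
o=np.zeros((600,800,3),np.uint8)
o[:600,:400]=cv2.resize(d["s5"]["pixels"][80:290,330:470],(400,600),interpolation=cv2.INTER_CUBIC)
o[:400,400:]=cv2.resize(d["t5"]["pixels"][170:310,185:325],(400,400),interpolation=cv2.INTER_CUBIC)
cv2.rectangle(o,(0,0),(1,1),0)
o[:600,:400]=cv2.resize(d["s5"]["pixels"][60:330,280:460],(400,600),interpolation=cv2.INTER_CUBIC)
o[:400,400:]=cv2.resize(d["t5"]["pixels"][170:340,80:325],(400,278),interpolation=cv2.INTER_CUBIC)[:,:] if 0 else cv2.copyMakeBorder(cv2.resize(d["t5"]["pixels"][170:340,80:325],(400,278),interpolation=cv2.INTER_CUBIC),0,122,0,0,cv2.BORDER_CONSTANT)
cv2.imwrite("pics/end.png",o)
```

```text
[602.99749984 198.18664699 191.10908024] [602.27024236 193.43595232 201.64150621] [-154.78985701    0.            6.9900851 ] rv [ 0.07 -0.11  0.01] d [-0.2  0.5  0.2] [-1.  12.9 85.9 25.  85.3 79. ]
```

View pics/end.png

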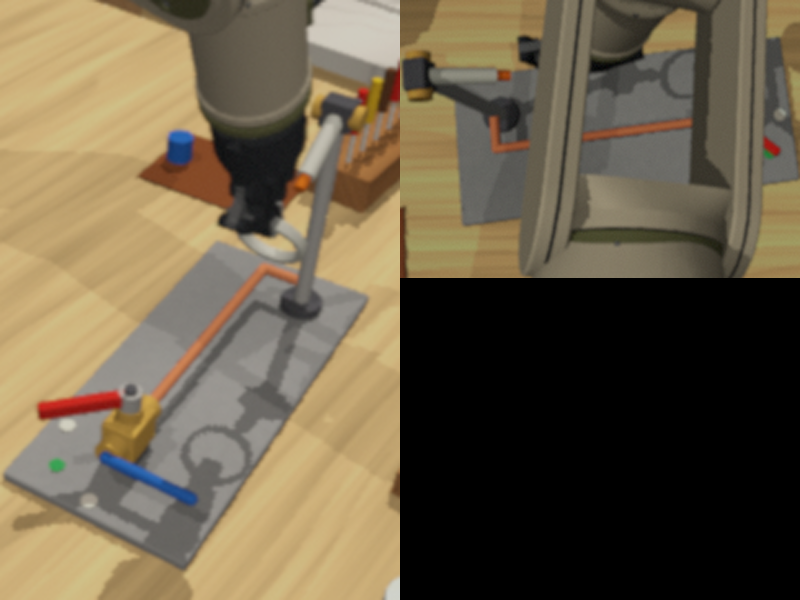

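Run:
```python
from h import *
d=pickle.load(open("s0.pkl","rb"));s=d["s5"];th=np.linspace(0,2*np.pi,121)
B=R.from_euler("z",.122)*R.from_euler("x",.44)
P=np.array([(35*np.cos(a),y,35*np.sin(a)) for y in(-6,6) for a in th])
u=proj(s,np.array([603,198.2,191.1])+B.apply(P))
print("crop bbox",((u.min(0)-[280,60])*2.222).round(),((u.max(0)-[280,60])*2.222).round())
print("mouth",(proj(s,[595.8,252,216.8])-[280,60])*2.222)
```

```text
crop bbox [234. 207.] [309. 264.]
mouth [[298.69320564 185.02013591]]
```

```bash
python3 -c "
from bench import r, camrig, hand_in
print(hand_in())"
```

```text
the job is handed in; nothing more can be done
None
```

The job is handed in, with no verdict shown: valve half open over the green dot, silver bangle held still within an estimated few millimetres of the point 60 mm before the nozzle, nozzle unmoved in the last picture; I didn't touch or recheck the gold and copper bangles after the lift.

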